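# Hold a bayonet lid at its half-way vent position

## Robot

A 7-joint arm with a two-finger parallel gripper is mounted at the origin on a cart in front of the work surface, level with it; the furniture and walls round the work are solid. World frame = base frame: x ahead of the robot, y to its left, z up, the work surface at z = 0. Lengths are in m, angles in rad, forces in N, time in s.
With the tool pointing down it reaches from about 0.425 to 0.875 m from the base axis. Payload 4.7 kg.
Tool frame: the origin (TCP) lies between the finger pads; the fingertips stand 14 mm ahead of it and the grasp point (between the pads) lies 5 mm behind it; z points along the fingers, y is the line along which they close (so a half turn about z gives the same grasp; the last joint's range is limited). The gripper opens to 87 mm and grips with 3 to 60 N. Pads are 19 mm wide; open, the fingers measure 117 mm over their backs; the gripper's body (75 mm by 190 mm) begins 51 mm behind the grasp point.
Start: joints at [-1.152, 0.321, -0.07, 1.45, 0.023, 1.371, -0.057], TCP at [0.256, 0.597, 0.237] pointing down, gripper open.
Joint ranges: [-2.86, 2.86], [-0.3, 2.09], [-1.38, 1.24], [0.06, 2.45], [-1.56, 4.7], [0.09, 2.05], [-2.69, 2.69]. Speed limits (rad/s): [2.57, 2.57, 3.14, 3.14, 3.14, 3.14, 3.14].

## Interface

Orientations are given as a rotation vector (axis times angle).
In Python, from bench import ctrl gives the robot as it stands.
- The arm moves only by the tool step_arm, never from a script. Its argument "commands" is a list of rows, each an object with "travel": the shift along the tool's x, y, z in m, a list of three; "turn": the turn, a rotation vector about the tool's x, y, z in degrees, a list of three. A call has 1 to 5 rows; each row is the pose to reach, as a shift and turn from the pose commanded when the call began, along the tool's axes at that moment; what a row does not reach only later rows make up. A row lasts 1/10 s, in which the tool goes at most 50 mm and 8.59 degrees, less where a joint would pass 70% of its speed; a pose out of reach is approached as far as the arm can. A call with a gripper value outside its range is refused whole. "gripper" is the opening, from 0 (shut) to 1 (fully open), set as the call begins (left out, the last holds). The fingers move at their own pace and stop on an object; "force" is the grip in N (left out, the last holds). Time passes only in rows, so rows that repeat a pose let the fingers close. It gives the time, the measured TCP pose, the force, the opening and the grip force at its end, in the units of the state.
- ctrl.get_state(): the state, without advancing time (a new reading comes with each control period).
- ctrl.get_image(name): name is "scene" or "top" or "wrist"; returns the picture (480x640x3 uint8, red, green, blue); there is no depth.
- ctrl.camera_model(name): a dict with "fx", "fy", "cx", "cy" (pixels), "R" (3x3) and "t" (3): a world point X has camera coordinates R X + t; the wrist camera has in their place "T_tool_cam" (4x4, takes a point from camera to tool coordinates, whose origin is the TCP and whose axes are the flange's). Camera axes: x right, y down, z forward; pixel columns grow to the right and rows downward; lengths in m; the calibration is good to about 2 mm. A picture is of the moment at which its call begins: read the wrist's pose just before it. camera_model takes no time and is no camera call.
- ctrl.close_job(): hands the job in; it is judged then, once.
The state is a dict: "time": time; "joint_positions": joint angles; "qd": joint speeds; "joint_torque": joint torques, N m; "position": TCP position; "tool_rot": TCP orientation; "ft_force": force on the tool from outside, world axes, zero at the start; "torque": the same for the moment, N m; "grip_width": opening from 0.0 (shut) to 1.0 (fully open); "grip_force": force on a finger pad.
Only numpy, scipy, OpenCV 4.12 (cv2) and the standard library are available. Lean on these libraries where they do the work, as an engineer would, in place of code of your own. Each camera call takes 0.05 s, during which the arm holds its last target. There are 200 camera calls.

## Task

Press the pump pedal beside the canister right down to its stop and let it spring back up. Then fit the loose bayonet lid on the canister, lugs down through the two slots until the lid sits fully home, and turn it clockwise (seen from above) to half-way, where its pointer meets the round stud on the rim, short of the click that locks it. The lid springs back if let go, so finish while still gripping it there, and leave the other things on the table alone.

Things in the scene. Friction and masses are not known exactly. Their poses are not given: they have to be found in the camera images.
- station: Fixed steel base plate, 130 (x) x 225 (y) x 12 mm, carrying a steel canister and, on its +y side, a pump pedal. Origin on the canister's axis at table height, z up; the plate runs 65 mm to -y and 160 mm to +y. Canister 92 mm across; small plunger bosses stand 10 mm out of its side. Turning the lid back (counter-clockwise) from the slots is blocked.
- canister_mouth (a point): Centre of the canister's mouth, level with the rim's top, 80 mm above the table; axes as the station's. Mouth 60 mm across, rim 8 mm thick, with two slots 17 mm wide cut through it along the station's +x and -x; 14 mm free below the seated lid.
- half_mark (a point): Round raised stud on the rim's top, 43.5 mm from the axis, 45 degrees clockwise (from above) of the -x slot: half-way. A rib stands on either side of that slot (open), and a pair of close ribs 90 degrees clockwise of it (locked). The lid leaves these marks uncovered.
- vent_ring (a joint): Sprung ring under the rim that the lugs push clockwise: rad, 0 at rest, about 0.70 with the lid at half-way (45 degrees; it is met after the first 3 to 5 degrees). It pushes back with about 0.12 N m there and turns the lid back if let go. From 57 degrees of lid turn the lugs meet stiffer spring plungers (about 0.25 N m), click past them at about 69 and are locked at 90.
- lid: Loose aluminium lid, 0.16 kg, 60 mm high, standing on its plug; origin at the centre of its foot. Plug 56 mm across, 16 mm high; two lugs at its foot (12 mm wide, 6 mm high, reaching 36 mm from the axis) along the lid's +x and -x; above it a disc 80 mm across, 6 mm thick, with a pointer nub over each lug. Same when turned by half a turn.
- lid_grip (a point): Grip point in the lid's grey bar (52 mm along x, 18 mm thick in y, 38 mm high, on top of the disc), on the lid's axis, 44 mm above its foot, 22 mm above the disc, 16 mm below the bar's top; z up, x along the bar and lugs. Fully home, the disc lies on the rim and this point is 28 mm above it, 108 mm above the table.
- pedal_pad (a point): Where to press the pump pedal: on its top, 23 mm from its toe, about 56 mm above the table when up. Pedal: grey plate 50 mm wide (station's y), 104 mm long, hinged at its station +x end, ribbed toe rising towards station -x at 20 degrees. Pressed here it sinks about 23 mm to its stop: about 3 N at first, 8 N at the stop.
- pedal (a joint): Pedal angle in rad: 0 up (it springs back there), 0.30 down at its stop.
- terminal: Black wrist scanner terminal with a strap, 152 x 246 x 33 mm, lying on the table; bystander, leave alone. Origin at its underside.
- scanner: Small black finger scanner, 49 x 33 x 21 mm; bystander, leave alone. Origin at its underside.
- carton: Blue and white carton, 50 x 106 x 43 mm; bystander, leave alone. Origin at its underside.

How it is judged:
By the outcome, as a careful person would: the job done as asked, in the order asked, and still so for the second after the job is handed in, while the arm keeps its last pose, push and grip.
It also fails if it takes over 54 s, if anything falls off the work surface, if the arm or the gripper's body presses on something with over 40 N, if the wrist force passes 120 N, or if a joint passes its speed limit or range.

## Working session

There is one attempt and no reset: what is moved stays moved. The work goes in short steps, Python scripts to look and compute and a tool call to move; the robot and the scene stay as the last step left them, time stands still between calls to the robot, and variables do not carry over. Pictures are saved under pics/ and viewed, at most 10 in all, crops included, and the job is handed in when it is done.

Besides the shell and the picture viewer there is one more tool, called after "Call:" as name(argument=value, ...) on one line, values as JSON. step_arm: Moves the arm, as the interface text tells. Its arguments: {"type":"object","properties":{"commands":{"type":"array"},"gripper":{"type":"number"},"force":{"type":"number"}},"required":["commands"]}

```bash
mkdir -p pics; python3 - <<'E'
from bench import ctrl
import cv2
s=ctrl.get_state();print(s)
for n in ("top","scene"):
    im=ctrl.get_image(n);cv2.imwrite(f"pics/{n}0.png",im[:,:,::-1]);print(n,ctrl.camera_model(n))
print(ctrl.camera_model("wrist"))
E
```

```text
{'time': 0.0, 'joint_positions': array([-1.15188278,  0.32180416, -0.07006505,  1.45168473,  0.0226214 ,
        1.37080516, -0.05690572]), 'qd': array([ 8.10506812e-04, -3.38262957e-04,  5.93861639e-06, -1.99704594e-04,
       -1.11667914e-04,  3.72689555e-04,  7.74637763e-04]), 'joint_torque': array([ 1.85775007e-04, -4.91292751e+01, -4.03902456e-01, -3.12518835e+01,
       -6.39309967e-02,  4.43001674e-02,  2.03352815e-04]), 'position': array([0.25585347, 0.59694599, 0.23546871]), 'tool_rot': array([-6.31477788e-01, -3.07720639e+00,  2.97990973e-03]), 'ft_force': array([0.62483922, 0.07931852, 0.11728748]), 'torque': array([0.00854502, 0.0328927 , 0.02672487]), 'grip_force': 0.0, 'grip_width': 1.0019248328244295}
top {'fx': 484.7913142864613, 'fy': 484.7913142864613, 'cx': 317.9336417119199, 'cy': 241.1572303614811, 'R': array([[ 0.04196784, -0.9990968 ,  0.006654  ],
       [-0.97318737, -0.04238516, -0.22607485],
       [ 0.22615269,  0.00301228, -0.97408721]]), 't': array([-0.07153254,  0.58168357,  0.85693741])}
scene {'fx': 559.360002668644, 'fy': 559.360002668644, 'cx': 314.33074582851464, 'cy': 237.3881808800141, 'R': array([[ 0.68403076, -0.72926647, -0.0165026 ],
       [-0.54447906, -0.49538897, -0.67685472],
       [ 0.48543225,  0.47197477, -0.73593162]]), 't': array([-0.41396756,  0.35054106,  0.91313009])}
{'fx': 365.3124077293306, 'fy': 365.3124077293306, 'cx': 315.5028918851251, 'cy': 242.55012345000983, 'T_tool_cam': array([[-6.87020477e-04, -9.53216949e-01, -3.02286250e-01,
         8.47078490e-02],
       [ 9.99998778e-01, -1.07926737e-03,  1.13057181e-03,
         4.99860605e-04],
       [-1.40392790e-03, -3.02285104e-01,  9.53216526e-01,
        -1.48040746e-01],
       [ 0.00000000e+00,  0.00000000e+00,  0.00000000e+00,
         1.00000000e+00]])}
```

View pics/top0.png

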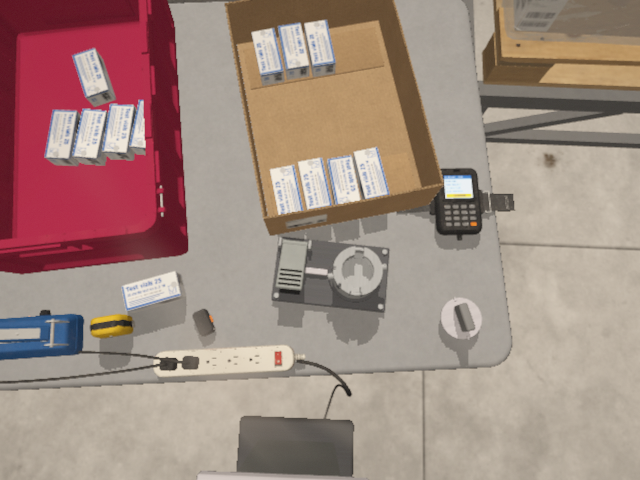

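View pics/scene0.png

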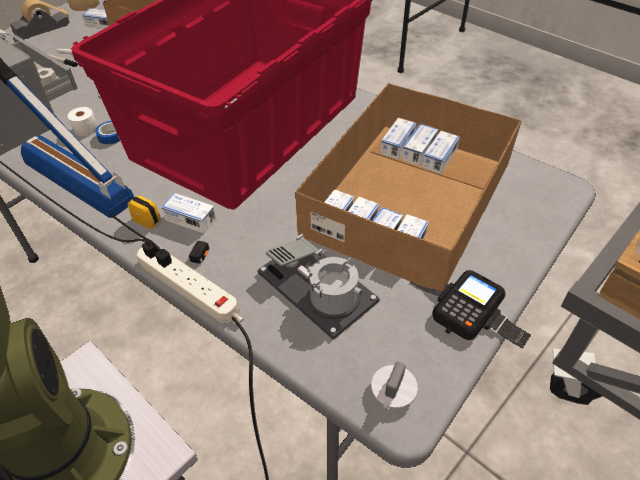

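The top view shows the station at about (330,273), with the pedal on the left (toe end towards the bottom) and the canister at (357,271). The lid is at (461,318), and a box wall stands just behind the station. I'll zoom in next.

```bash
cat > h.py <<'E'
import numpy as np, cv2
from scipy.spatial.transform import Rotation as Ro
from bench import ctrl
def ray(n,u,v,s=None):
    m=ctrl.camera_model(n); d=np.array([(u-m['cx'])/m['fx'],(v-m['cy'])/m['fy'],1.])
    if n=='wrist':
        T=m['T_tool_cam'];R=Ro.from_rotvec(s['tool_rot']).as_matrix()
        return R@T[:3,3]+s['position'], R@T[:3,:3]@d
    return -m['R'].T@m['t'], m['R'].T@d
def onz(n,u,v,z,s=None):
    o,d=ray(n,u,v,s); return o+d*(z-o[2])/d[2]
def proj(n,X,s=None):
    m=ctrl.camera_model(n);X=np.asarray(X,float)
    if n=='wrist':
        T=m['T_tool_cam'];R=Ro.from_rotvec(s['tool_rot']).as_matrix()
        c=T[:3,:3].T@(R.T@(X-s['position'])-T[:3,3])
    else: c=m['R']@X+m['t']
    return np.array([m['fx']*c[0]/c[2]+m['cx'],m['fy']*c[1]/c[2]+m['cy']])
E
python3 - <<'E'
from h import *
im=cv2.imread('pics/top0.png')
a=cv2.resize(im[225:325,260:400],None,fx=5,fy=5,interpolation=cv2.INTER_CUBIC)
b=cv2.resize(im[285:355,425:500],None,fx=5,fy=5,interpolation=cv2.INTER_CUBIC)
c=np.zeros((500,700,3),np.uint8);c[:]=a
cv2.imwrite('pics/c1.png',c)
cv2.imwrite('pics/c2.png',b)
for p in [(277,303),(383,310),(390,248),(278,237)]: print('corner',p,onz('top',*p,.012))
print('can',onz('top',358,271,.08),'lid',onz('top',461,319,.022), 'lidbar', onz('top',464,318,.06))
# box near wall top
for p in [(269,231),(440,186)]: print('box',onz('top',*p,.1),onz('top',*p,.15))
for p in [(277,231),(442,290)]: pass
E
```

```text
corner (277, 303) [0.46896816 0.02858613 0.012     ]
corner (383, 310) [ 0.46416915 -0.17959627  0.012     ]
corner (390, 248) [ 0.58911287 -0.19227148  0.012     ]
corner (278, 237) [0.60205964 0.03469559 0.012     ]
can [ 0.52768965 -0.1231803   0.08      ] lid [ 0.45236584 -0.32916271  0.022     ] lidbar [ 0.45134232 -0.32352774  0.06      ]
box [0.59179061 0.04419633 0.1       ] [0.57930086 0.03879714 0.15      ]
box [ 0.69338209 -0.27253323  0.1       ] [ 0.6750316  -0.25966051  0.15      ]
```

View pics/c1.png

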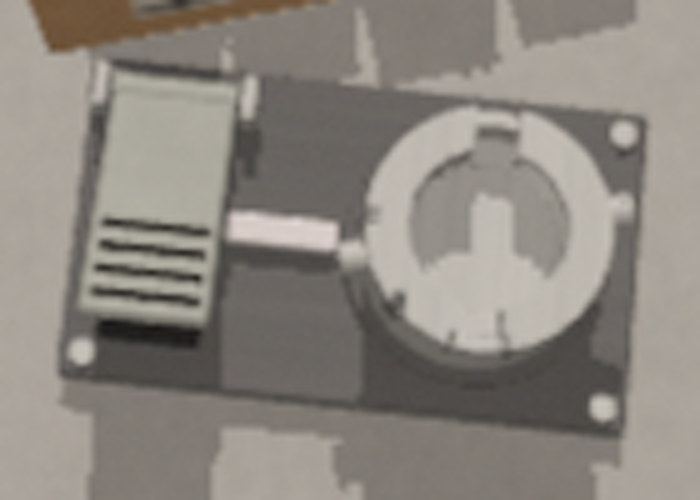

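View pics/c2.png

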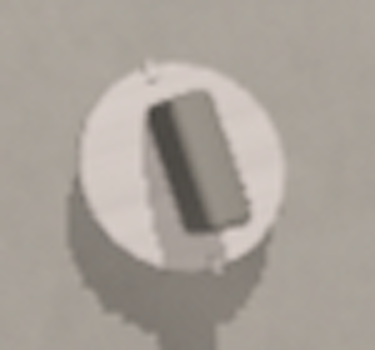

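The station is axis-aligned to within about 3°. The -x slot is at the bottom of the rim (crop 487,335), with the stud at crop (397,302). The lid's nubs are at crop (150,72) and (218,262). Next I'll compute the poses.

```bash
python3 - <<'E'
from h import *
C=lambda u,v:(260+u/5-.4,225+v/5-.4)
L=lambda u,v:(425+u/5-.4,285+v/5-.4)
cs=[onz('top',*C(*p),.012) for p in [(62,377),(620,437),(647,117),(95,60)]]
print(np.round(cs,4))
for a,b in [(0,1),(3,2)]: d=cs[a]-cs[b];print('y dir deg',np.degrees(np.arctan2(-d[0],d[1])),np.linalg.norm(d))
for a,b in [(0,3),(1,2)]: d=cs[b]-cs[a];print('x dir deg',np.degrees(np.arctan2(d[1],d[0])),np.linalg.norm(d))
can=onz('top',*C(491,229),.08);st=onz('top',*C(397,302),.082)
print('can',can,'stud rel',st-can,np.hypot(*(st-can)[:2]))
for p in [(366,229),(616,229),(491,105),(491,353)]: print(onz('top',*C(*p),.08)-can)
sl=[onz('top',*C(*p),.08) for p in [(495,145),(480,335)]];d=sl[0]-sl[1];print('slots',sl,np.degrees(np.arctan2(d[1],d[0])))
print('toe',onz('top',*C(143,317),.064),'toe ends',onz('top',*C(80,310),.062),onz('top',*C(205,325),.062),'hinge',onz('top',*C(175,90),.028))
n=[onz('top',*L(*p),.024) for p in [(150,72),(218,262)]];d=n[0]-n[1]
print('lid',onz('top',*L(183,167),.022),(n[0]+n[1])/2,np.degrees(np.arctan2(d[1],d[0])),np.linalg.norm(d))
t=[onz('top',*L(*p),.06) for p in [(180,97),(210,90),(248,222),(212,232)]];m=np.mean(t,0);d=(t[1]-t[2]);print('bar',m,np.degrees(np.arctan2(d[1],d[0])),[np.linalg.norm(t[i]-t[i-1]) for i in range(4)])
# lid in scene view disc centre
print('lid scene',onz('scene',394,386,.022),'can scene',onz('scene',333.5,277,.08))
for z in (0,.04,.08,.12,.16,.2):
  print('box',z,proj('scene',onz('top',270,231,z)),proj('scene',onz('top',262,212,z)))
s=ctrl.get_state();print(Ro.from_rotvec(s['tool_rot']).as_matrix().round(4))
E
```

```text
[[ 0.4744  0.0388  0.012 ]
 [ 0.4603 -0.1808  0.012 ]
 [ 0.589  -0.1903  0.012 ]
 [ 0.6029  0.0335  0.012 ]]
y dir deg -3.6716343769243487 0.22002346747996915
y dir deg -3.5591011570912228 0.22421947808525436
x dir deg -2.327166768466739 0.1286330671477673
x dir deg -4.1944253837981735 0.1290434098815431
can [ 0.52879875 -0.12278366  0.08      ] stud rel [-0.02896279  0.03402633  0.002     ] 0.04468371758805277
[-0.00199663  0.04628802  0.        ]
[ 0.00199802 -0.04632021  0.        ]
[0.04706765 0.00110071 0.        ]
[-0.04597759 -0.00107522  0.        ]
slots [array([ 0.56062661, -0.12353445,  0.08      ]), array([ 0.48925633, -0.11967008,  0.08      ])] -3.0992736194431347
toe [0.49266173 0.00514321 0.064     ] toe ends [0.49454071 0.02899199 0.062     ] [ 0.49091315 -0.01808584  0.062     ] hinge [ 5.88275254e-01 -3.21763849e-04  2.80000000e-02]
lid [ 0.45429942 -0.32959728  0.022     ] [ 0.45446004 -0.329284    0.024     ] 18.85046315931061 0.07568027693556446
bar [ 0.45422426 -0.32932248  0.06      ] 14.803426843988309 [np.float64(0.050355162277658426), np.float64(0.01170593075615133), np.float64(0.04976614025455667), np.float64(0.014054227871349228)]
lid scene [ 0.45098437 -0.33242732  0.022     ] can scene [ 0.52386879 -0.12735504  0.08      ]
box 0 [300.48843595 232.16629146] [306.66506626 218.4952322 ]
box 0.04 [298.01714111 222.91267867] [304.17353431 209.61273584]
box 0.08 [295.39189029 213.08258711] [301.52526385 200.17145505]
box 0.12 [292.5978343  202.62041491] [298.70498427 190.116949  ]
box 0.16 [289.6181509  191.46317217] [295.6953747  179.38746747]
box 0.2 [286.43370581 179.53921178] [292.47670792 167.91268148]
[[-9.192e-01  3.938e-01 -6.000e-04]
 [ 3.938e-01  9.192e-01 -1.600e-03]
 [-1.000e-04 -1.700e-03 -1.000e+00]]
```

Call:
step_arm(commands=[{"travel": [-0.03, -0.039, 0], "turn": [0, 0, 8]}, {"travel": [-0.06, -0.078, 0], "turn": [0, 0, 16]}, {"travel": [-0.09, -0.118, 0], "turn": [0, 0, 24]}, {"travel": [-0.12, -0.157, 0], "turn": [0, 0, 32]}, {"travel": [-0.15, -0.197, 0], "turn": [0, 0, 40]}], gripper=0, force=20)

```text
time: 0.6
position: [0.3164, 0.3552, 0.2361]
tool_rot: [-1.653, -2.671, 0.001]
ft_force: [1.2, -1.3, -0.3]
grip_width: 0.629
grip_force: 0.0
```

Call:
step_arm(commands=[{"travel": [-0.0405, 0.0017, 0], "turn": [0, 0, 8]}, {"travel": [-0.081, 0.0034, 0], "turn": [0, 0, 16]}, {"travel": [-0.122, 0.0052, 0], "turn": [0, 0, 24]}, {"travel": [-0.162, 0.0069, 0], "turn": [0, 0, 32]}, {"travel": [-0.203, 0.0086, 0], "turn": [0, 0, 40]}])

```text
time: 1.1
position: [0.4158, 0.1785, 0.2364]
tool_rot: [-2.467, -1.945, -0.0]
ft_force: [-0.4, -0.0, -0.3]
grip_width: 0.174
grip_force: 0.0
```

Call:
step_arm(commands=[{"travel": [-0.03, 0.0274, 0], "turn": [0, 0, 8]}, {"travel": [-0.06, 0.0548, 0], "turn": [0, 0, 16]}, {"travel": [-0.09, 0.082, 0], "turn": [0, 0, 24]}, {"travel": [-0.12, 0.1095, 0], "turn": [0, 0, 32]}, {"travel": [-0.15, 0.137, 0], "turn": [0, 0, 40]}])

```text
time: 1.6
position: [0.515, 0.0012, 0.2364]
tool_rot: [-2.983, -0.983, -0.0]
ft_force: [0.0, 1.1, -0.2]
grip_width: -0.002
grip_force: 0.0
```

Call:
step_arm(commands=[{"travel": [0, 0, 0.02], "turn": [0, 0, 8]}, {"travel": [0, 0, 0.04], "turn": [0, 0, 16]}, {"travel": [0, 0, 0.06], "turn": [0, 0, 24]}, {"travel": [0, 0, 0.08], "turn": [0, 0, 32]}, {"travel": [0, 0, 0.08], "turn": [0, 0, 40]}])

```text
time: 2.1
position: [0.5122, 0.0025, 0.1533]
tool_rot: [3.139, -0.097, -0.009]
ft_force: [-0.8, 0.7, -0.2]
grip_width: 0.002
grip_force: 0.0
```

```bash
python3 - <<'E'
from h import *
s=ctrl.get_state();print(s['position'],s['joint_positions'],s['tool_rot'],s['ft_force'])
im=ctrl.get_image('wrist');cv2.imwrite('pics/w1.png',im[:,:,::-1])
print(proj('wrist',[.5143,.0038,.056],s),proj('wrist',s['position']-[0,0,.014],s),proj('wrist',[.5288,-.1225,.08],s))
E
```

```text
[0.51222858 0.00254386 0.15330672] [-0.56683324  0.09272787  0.53955203  1.90866279 -0.05084406  1.15979322
 -1.64093347] [ 3.13875183 -0.09665903 -0.00930837] [-0.84277611  0.71388507 -0.154222  ]
[315.11977977 245.69589539] [317.89331925 302.71678667] [515.44343094 223.71475056]
```

View pics/w1.png

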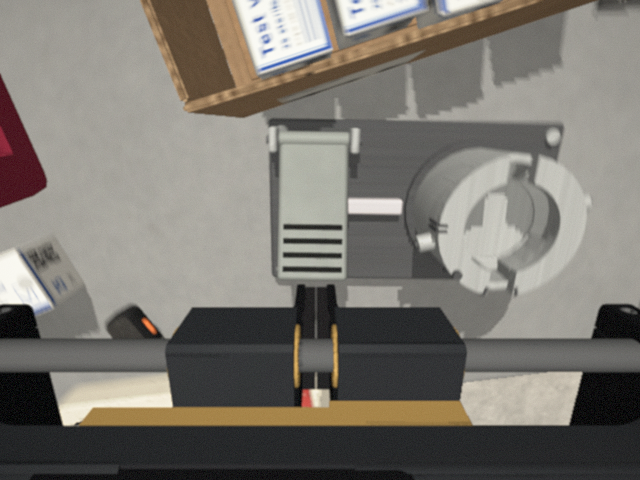

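The wrist view shows the pedal from (280,130) to (345,277), with the predicted pad at (315,246). That fits. The canister rim is at about (517,222), also as predicted. Next I'll press the pedal.

Call:
step_arm(commands=[{"travel": [0.001, 0, 0.04], "turn": [0, 0, 0]}, {"travel": [0.001, 0, 0.07], "turn": [0, 0, 0]}, {"travel": [0.001, 0, 0.08], "turn": [0, 0, 0]}, {"travel": [0.001, 0, 0.09], "turn": [0, 0, 0]}, {"travel": [0, 0, 0.095], "turn": [0, 0, 0]}])

```text
time: 2.65
position: [0.5152, 0.0027, 0.0621]
tool_rot: [-3.14, 0.086, -0.001]
ft_force: [-1.8, 0.8, 5.1]
grip_width: 0.003
grip_force: 2.1
```

Call:
step_arm(commands=[{"travel": [-0.001, 0, 0.004], "turn": [0, 0, 0]}, {"travel": [-0.002, 0, 0.008], "turn": [0, 0, 0]}, {"travel": [-0.003, 0, 0.012], "turn": [0, 0, 0]}, {"travel": [-0.003, 0, 0.012], "turn": [0, 0, 0]}])

```text
time: 3.05
position: [0.5126, 0.0029, 0.0508]
tool_rot: [-3.14, 0.087, -0.003]
ft_force: [-2.6, -1.1, 6.0]
grip_width: 0.005
grip_force: 3.0
```

Call:
step_arm(commands=[{"travel": [-0.0005, 0, 0.002], "turn": [0, 0, 0]}, {"travel": [-0.001, 0, 0.004], "turn": [0, 0, 0]}, {"travel": [-0.001, 0, 0.005], "turn": [0, 0, 0]}, {"travel": [-0.001, 0, 0.005], "turn": [0, 0, 0]}])

```text
time: 3.45
position: [0.5121, 0.0029, 0.0464]
tool_rot: [-3.14, 0.087, -0.004]
ft_force: [-2.3, -1.1, 7.3]
grip_width: 0.004
grip_force: 3.5
```

Call:
step_arm(commands=[{"travel": [0, 0, 0.002], "turn": [0, 0, 0]}, {"travel": [0, 0, 0.004], "turn": [0, 0, 0]}, {"travel": [0, 0, 0.004], "turn": [0, 0, 0]}])

```text
time: 3.75
position: [0.5122, 0.0029, 0.0453]
tool_rot: [-3.138, 0.087, -0.002]
ft_force: [-11.7, -0.8, 32.4]
grip_width: 0.009
grip_force: 15.8
```

Call:
step_arm(commands=[{"travel": [0, 0, -0.01], "turn": [0, 0, 0]}, {"travel": [0, 0, -0.03], "turn": [0, 0, 0]}, {"travel": [0, 0, -0.06], "turn": [0, 0, 0]}, {"travel": [0, 0, -0.1], "turn": [0, 0, 0]}, {"travel": [0, 0, -0.15], "turn": [0, 0, 0]}])

```text
time: 4.25
position: [0.51, 0.0029, 0.1916]
tool_rot: [3.14, -0.087, -0.001]
ft_force: [1.0, 0.6, -0.2]
grip_width: 0.006
grip_force: 0.0
```

```bash
python3 - <<'E'
from h import *
s=ctrl.get_state();print(s['position'],s['tool_rot'])
im=ctrl.get_image('wrist');cv2.imwrite('pics/w2.png',im[:,:,::-1]);s=ctrl.get_state();print(s['position'],s['tool_rot'])
p0=s['position'];x=Ro.from_rotvec(s['tool_rot']).as_matrix()
print('to lid',x.T@(np.array([.4543,-.3295,.19])-p0))
m=np.array([.5143,.0038,.056]);print([proj('wrist',q,s) for q in [(.4927,.0051,.064),(.496,.0051,.064-.028)]])
E
```

```text
[0.50998708 0.00285608 0.19158784] [ 3.14023764e+00 -8.72558632e-02 -1.30902000e-03]
[0.51538622 0.00291401 0.20104119] [-3.13663653  0.08798673 -0.02145071]
to lid [-0.04249223  0.33535631  0.009114  ]
[array([316.65256933, 262.26973318]), array([316.50439287, 248.33964139])]
```

View pics/w2.png

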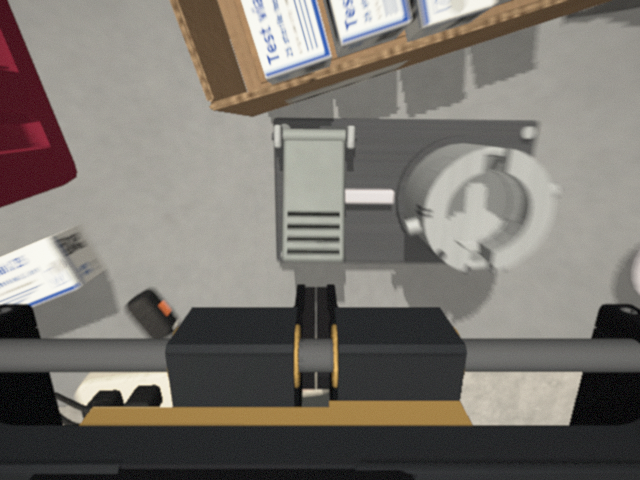

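The pedal has sprung back up, with its toe at row 262 as before. On to the lid.

Call:
step_arm(commands=[{"travel": [-0.0056, 0.047, 0], "turn": [0, 0, -5]}, {"travel": [-0.0112, 0.094, 0], "turn": [0, 0, -10]}, {"travel": [-0.0168, 0.141, 0], "turn": [0, 0, -15]}, {"travel": [-0.0224, 0.187, 0], "turn": [0, 0, -20]}, {"travel": [-0.028, 0.234, 0], "turn": [0, 0, -20]}], gripper=1)

```text
time: 4.8
position: [0.4699, -0.2309, 0.1914]
tool_rot: [3.107, 0.463, 0.005]
ft_force: [0.3, -0.7, -0.1]
grip_width: 0.376
grip_force: 0.0
```

Call:
step_arm(commands=[{"travel": [-0.02, 0.04, 0.01], "turn": [0, 0, 0]}, {"travel": [-0.04, 0.08, 0.03], "turn": [0, 0, 0]}, {"travel": [-0.0457, 0.0902, 0.05], "turn": [0, 0, 0]}, {"travel": [-0.0457, 0.0902, 0.05], "turn": [0, 0, 0]}, {"travel": [-0.0457, 0.0902, 0.05], "turn": [0, 0, 0]}])

```text
time: 5.3
position: [0.4525, -0.3282, 0.1408]
tool_rot: [-3.108, -0.459, -0.001]
ft_force: [-0.5, 0.0, -0.3]
grip_width: 0.833
grip_force: 0.0
```

```bash
python3 - <<'E'
from h import *
s=ctrl.get_state();print(s['position'],s['joint_positions'],s['tool_rot'],s['ft_force'])
im=ctrl.get_image('wrist');cv2.imwrite('pics/w3.png',im[:,:,::-1])
print(proj('wrist',[.4543,-.3295,.06],s),proj('wrist',[.4543,-.3295,.022],s))
E
```

```text
[ 0.45249453 -0.32823942  0.14080997] [-0.14138944  0.25187369  0.82839765  1.82577443 -0.20305049  1.1512448
 -0.52258804] [-3.10752024e+00 -4.59387780e-01 -7.23210220e-04] [-0.48113716  0.01084517 -0.30306204]
[320.38105222 255.78588669] [319.76163913 239.21110376]
```

View pics/w3.png

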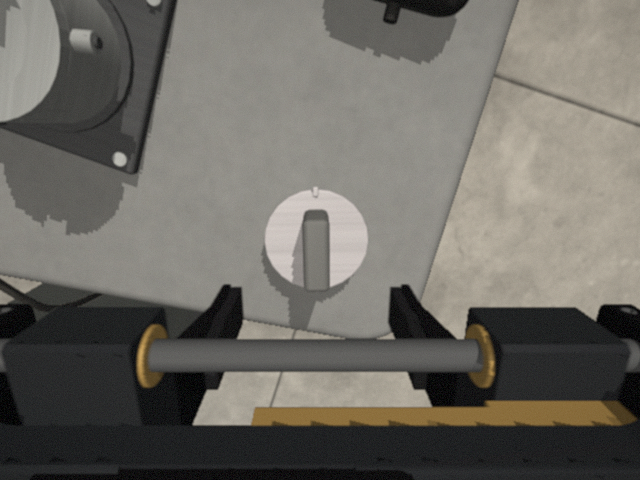

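The lid disc is centred at (316.5,239.5), with the nub at (315,190). The bar runs vertically in the image, so it's aligned with the tool to within 1°. Next I'll correct by 1.5 mm and descend.

Call:
step_arm(commands=[{"travel": [0.0014, 0.0015, 0.03], "turn": [0, 0, 0]}, {"travel": [0.0014, 0.0015, 0.06], "turn": [0, 0, 0]}, {"travel": [0.0014, 0.0015, 0.085], "turn": [0, 0, 0]}, {"travel": [0.0014, 0.0015, 0.0985], "turn": [0, 0, 0]}, {"travel": [0.0014, 0.0015, 0.0985], "turn": [0, 0, 0]}])

```text
time: 5.85
position: [0.4541, -0.3279, 0.0413]
tool_rot: [-3.106, -0.463, 0.002]
ft_force: [-1.7, 0.2, 0.3]
grip_width: 0.997
grip_force: 0.0
```

Call:
step_arm(commands=[{"travel": [0, 0, 0], "turn": [0, 0, 0]}, {"travel": [0, 0, 0], "turn": [0, 0, 0]}, {"travel": [0, 0, 0], "turn": [0, 0, 0]}, {"travel": [0, 0, 0], "turn": [0, 0, 0]}, {"travel": [0, 0, 0], "turn": [0, 0, 0]}], gripper=0, force=45)

```text
time: 6.35
position: [0.4541, -0.3298, 0.0425]
tool_rot: [3.108, 0.459, 0.001]
ft_force: [-0.6, 0.4, -0.6]
grip_width: 0.631
grip_force: 0.0
```

Call:
step_arm(commands=[{"travel": [0, 0, 0], "turn": [0, 0, 0]}, {"travel": [0, 0, 0], "turn": [0, 0, 0]}, {"travel": [0, 0, 0], "turn": [0, 0, 0]}, {"travel": [0, 0, 0], "turn": [0, 0, 0]}, {"travel": [0, 0, 0], "turn": [0, 0, 0]}])

```text
time: 6.85
position: [0.4538, -0.3296, 0.042]
tool_rot: [-3.107, -0.459, 0.0]
ft_force: [-0.4, -0.1, 0.2]
grip_width: 0.207
grip_force: 45.0
```

Call:
step_arm(commands=[{"travel": [0, 0, -0.03], "turn": [0, 0, 0]}, {"travel": [0, 0, -0.07], "turn": [0, 0, 0]}, {"travel": [0, 0, -0.11], "turn": [0, 0, 0]}, {"travel": [0.02, -0.027, -0.125], "turn": [0, 0, 2]}, {"travel": [0.045, -0.06, -0.125], "turn": [0, 0, 7]}])

```text
time: 7.35
position: [0.4803, -0.2618, 0.1701]
tool_rot: [3.128, 0.256, 0.008]
ft_force: [1.5, 0.3, -1.6]
grip_width: 0.205
grip_force: 45.0
```

```bash
python3 - <<'E'
from h import *
s=ctrl.get_state();R=Ro.from_rotvec(s['tool_rot']).as_matrix();print(s['position'],s['grip_force'],s['ft_force'])
print(R.T@(np.array([.5287,-.1223,.152])-s['position']),'turn',np.degrees(np.arctan2(R[1,0],R[0,0]))+3.6)
E
```

```text
[ 0.48027966 -0.26182966  0.17014438] 44.994204975664616 [ 1.45710379  0.3018472  -1.57822361]
[ 0.07034507 -0.1298702   0.01809903] turn 12.946903576216688
```

Call:
step_arm(commands=[{"travel": [0.02, -0.036, 0], "turn": [0, 0, 4]}, {"travel": [0.045, -0.08, 0], "turn": [0, 0, 9]}, {"travel": [0.065, -0.115, 0.005], "turn": [0, 0, 13.4]}, {"travel": [0.0717, -0.1266, 0.013], "turn": [0, 0, 13.4]}, {"travel": [0.0717, -0.1266, 0.015], "turn": [0, 0, 13.4]}])

```text
time: 7.85
position: [0.5286, -0.1194, 0.1507]
tool_rot: [-3.14, 0.089, 0.003]
ft_force: [0.7, 0.0, -1.8]
grip_width: 0.202
grip_force: 45.0
```

Call:
step_arm(commands=[{"travel": [0, 0, 0], "turn": [0, 0, 0]}, {"travel": [0, 0, 0], "turn": [0, 0, 0]}])

```text
time: 8.05
position: [0.5279, -0.125, 0.1522]
tool_rot: [3.139, -0.104, -0.0]
ft_force: [-0.0, 0.5, -0.5]
grip_width: 0.204
grip_force: 45.0
```

```bash
python3 - <<'E'
from h import *
s=ctrl.get_state();print(s['position'],s['joint_positions'],s['tool_rot'],s['ft_force'])
w=ctrl.get_image('wrist')[:,:,::-1]
# expected: lid disc centre, rim centre
R=Ro.from_rotvec(s['tool_rot']).as_matrix();h=np.degrees(np.arctan2(R[1,0],R[0,0]));print('heading',h)
c=np.array([.5287,-.1223,.08]);a=np.radians(-3.6);ex=np.array([np.cos(a),np.sin(a),0]);ey=np.array([-np.sin(a),np.cos(a),0])
for n,q in dict(rimc=c,slotout=c+.046*ex,sl1=c+.046*ex*.983+.0085*ey,sl2=c+.046*.983*ex-.0085*ey,left=c+.046*ey,right=c-.046*ey).items(): print(n,proj('wrist',q,s))
w=cv2.resize(w[120:330,190:450],None,fx=3,fy=2.85,interpolation=cv2.INTER_CUBIC);print(w.shape)
cv2.imwrite('pics/w4.png',w[:600,:780])
E
```

```text
[ 0.52787469 -0.12497953  0.15221684] [-0.50349182  0.1816082   0.76196798  1.85105872 -0.13532515  1.16172463
 -1.33267188] [ 3.13896516e+00 -1.03885376e-01 -1.68708053e-04] [-0.00325309  0.46521449 -0.46276056]
heading -3.7910742682691017
rimc [313.08107529 260.53238662]
slotout [312.62391877 188.98796908]
sl1 [298.57658714 190.3352557 ]
sl2 [326.68893981 190.22208493]
left [241.41547834 260.80566591]
right [384.77774078 260.25898886]
(598, 780, 3)
```

View pics/w4.png

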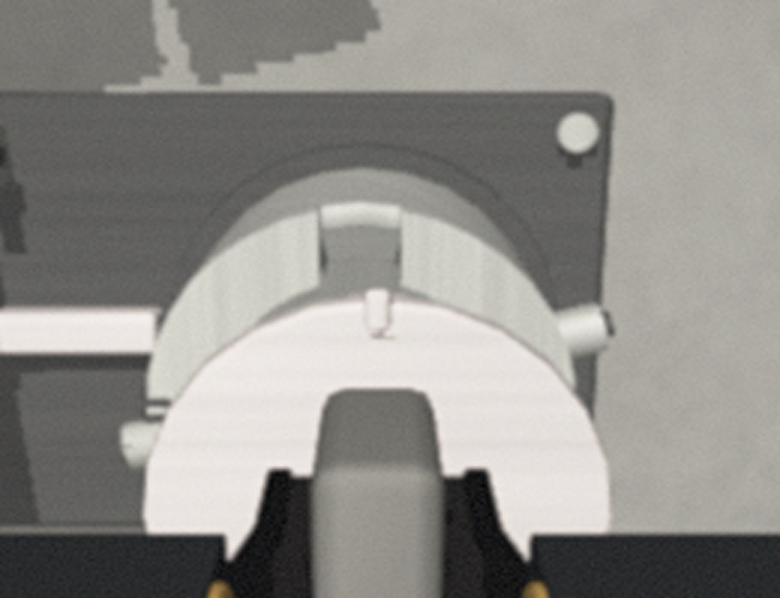

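The crop shows the slot between columns 321 and 401, and the lid nub at column 377. The arm was still settling, with measured y about 2.7 mm off the command. I'll let it settle and measure the edges numerically.

Call:
step_arm(commands=[{"travel": [0, 0, 0], "turn": [0, 0, 0]}, {"travel": [0, 0, 0], "turn": [0, 0, 0]}, {"travel": [0, 0, 0], "turn": [0, 0, 0]}])

```text
time: 8.4
position: [0.5286, -0.1228, 0.1522]
tool_rot: [-3.14, 0.1, -0.001]
ft_force: [-0.4, 0.5, -1.0]
grip_width: 0.203
grip_force: 45.0
```

```bash
cat > m.py <<'E'
from h import *
def edges(p,th):
    g=np.diff(cv2.GaussianBlur(p.astype(np.float32).reshape(1,-1),(5,1),1).ravel());return [(i+.5,round(float(g[i]),0)) for i in range(1,len(g)-1) if abs(g[i])>th and abs(g[i])>=abs(g[i-1]) and abs(g[i])>abs(g[i+1])]
s=ctrl.get_state();print(s['position'],s['qd'].round(3)[[0,2]])
w=cv2.cvtColor(ctrl.get_image('wrist'),cv2.COLOR_RGB2GRAY)
cv2.imwrite('pics/m_%.2f.png'%s['time'],w)
for r in (200,206,212): print('row',r,[(a+270,b) for a,b in edges(w[r,270:352],5)])
for r in (290,300): print('disc row',r,[(a+220,b) for a,b in edges(w[r,220:410],8)])
for c in (288,335): print('col',c,[(a+150,b) for a,b in edges(w[150:245,c],4)])
E
python3 m.py
```

```text
[ 0.5285945  -0.12281866  0.15222756] [-0.005 -0.003]
row 200 [(282.5, 10.0), (299.5, -15.0), (318.5, 5.0), (327.5, 13.0), (345.5, -12.0)]
row 206 [(272.5, 12.0), (299.5, -28.0), (302.5, 6.0), (327.5, 22.0)]
row 212 [(299.5, -36.0), (302.5, 13.0), (323.5, -7.0), (327.5, 26.0)]
disc row 290 [(238.5, 42.0), (277.5, -61.0), (293.5, 24.0), (336.5, -20.0), (353.5, 60.0), (392.5, -20.0)]
disc row 300 [(237.5, 42.0), (275.5, -61.0), (293.5, 24.0), (336.5, -19.0), (355.5, 61.0), (392.5, -17.0)]
col 288 [(152.5, -26.0), (185.5, 17.0), (197.5, 17.0), (225.5, -13.0), (229.5, 23.0)]
col 335 [(152.5, -23.0), (183.5, 15.0), (196.5, 14.0), (223.5, -11.0), (226.5, 21.0)]
```

```bash
python3 - <<'E'
from h import *
s=ctrl.get_state();R=Ro.from_rotvec(s['tool_rot']).as_matrix();p=s['position']
T=lambda u,v,z:(R.T@(onz('wrist',u,v,z,s)-p))[:2]*1e3
foot=p[2]-.042
for nm,z,r,pts in (('rim',.08,46,[(335,196.5),(288,197.5)]),('disc',foot+.022,40,[(335,226.5),(288,229.5),(238.5,290),(392.5,290)])):
  for q in pts: print(nm,T(*q,z))
a,b=T(299.5,206,.08),T(327.5,206,.08);yr=(a[1]+b[1])/2;print('slot w',b-a,'yc',yr)
a,b=T(238.5,290,foot+.022),T(392.5,290,foot+.022);yd=(a[1]+b[1])/2;print('disc w',b-a,yd)
for q in [(335,196.5),(288,197.5)]:
  t=T(*q,.08);print('rim xc',t[0]-np.sqrt(46**2-(t[1]-yr)**2))
for q in [(335,226.5),(288,229.5)]:
  t=T(*q,foot+.022);print('disc xc',t[0]-np.sqrt(40**2-(t[1]-yd)**2))
print(np.degrees(np.arctan2(R[1,0],R[0,0])))
E
```

```text
rim [42.07310825 10.63578995]
rim [ 41.47460979 -17.94643998]
disc [37.09690501  8.09510501]
disc [ 35.62830027 -14.28928043]
disc [  4.13012947 -39.89976773]
disc [ 4.11047662 37.48357486]
slot w [-8.43616657e-03  1.71533773e+01] yc -2.4456350846604007
disc w [-1.96528443e-02  7.73833426e+01] -1.2080964351154933
rim xc -2.027643665236738
rim xc -1.835031718994891
disc xc -1.8061853904680731
disc xc -2.1722635514173803
-3.6203054312376355
```

Call:
step_arm(commands=[{"travel": [0, -0.0012, 0], "turn": [0, 0, 0]}, {"travel": [0, -0.0012, 0.01], "turn": [0, 0, 0]}, {"travel": [0, -0.0012, 0.02], "turn": [0, 0, 0]}, {"travel": [0, -0.0012, 0.028], "turn": [0, 0, 0]}, {"travel": [0, -0.0012, 0.03], "turn": [0, 0, 0]}])

```text
time: 8.95
position: [0.5276, -0.1209, 0.1203]
tool_rot: [3.14, -0.099, -0.004]
ft_force: [0.3, 0.3, -2.2]
grip_width: 0.202
grip_force: 45.0
```

Call:
step_arm(commands=[{"travel": [0, 0, 0.003], "turn": [0, 0, 0]}, {"travel": [0, 0, 0.006], "turn": [0, 0, 0]}, {"travel": [0, 0, 0.009], "turn": [0, 0, 0]}, {"travel": [0, 0, 0.012], "turn": [0, 0, 0]}, {"travel": [0, 0, 0.012], "turn": [0, 0, 0]}])

```text
time: 9.45
position: [0.5285, -0.1211, 0.1097]
tool_rot: [-3.14, 0.098, 0.001]
ft_force: [0.4, 0.2, -1.8]
grip_width: 0.203
grip_force: 45.0
```

Call:
step_arm(commands=[{"travel": [0, 0, 0.001], "turn": [0, 0, 0]}, {"travel": [0, 0, 0.002], "turn": [0, 0, 0]}, {"travel": [0, 0, 0.003], "turn": [0, 0, 0]}, {"travel": [0, 0, 0.004], "turn": [0, 0, 0]}, {"travel": [0, 0, 0.004], "turn": [0, 0, 0]}])

```text
time: 9.95
position: [0.5288, -0.1211, 0.106]
tool_rot: [3.14, -0.098, 0.0]
ft_force: [0.7, -0.5, -1.6]
grip_width: 0.205
grip_force: 45.0
```

Call:
step_arm(commands=[{"travel": [0, 0, 0.001], "turn": [0, 0, 0]}, {"travel": [0, 0, 0.002], "turn": [0, 0, 0]}, {"travel": [0, 0, 0.002], "turn": [0, 0, 0]}])

```text
time: 10.25
position: [0.5288, -0.1211, 0.1059]
tool_rot: [-3.139, 0.099, 0.0]
ft_force: [-5.9, 1.4, 13.2]
grip_width: 0.204
grip_force: 45.0
```

Call:
step_arm(commands=[{"travel": [0, 0, -0.001], "turn": [0, 0, 4]}, {"travel": [0, 0, -0.001], "turn": [0, 0, 8]}, {"travel": [0, 0, -0.001], "turn": [0, 0, 12]}, {"travel": [0, 0, -0.001], "turn": [0, 0, 15]}, {"travel": [0, 0, -0.001], "turn": [0, 0, 15]}])

```text
time: 10.75
position: [0.5292, -0.1219, 0.106]
tool_rot: [3.1, -0.508, 0.002]
ft_force: [-1.9, -1.3, 5.1]
grip_width: 0.208
grip_force: 45.0
```

Call:
step_arm(commands=[{"travel": [0, 0, 0], "turn": [0, 0, 4]}, {"travel": [0, 0, 0], "turn": [0, 0, 8]}, {"travel": [0, 0, 0], "turn": [0, 0, 12]}, {"travel": [0, 0, 0], "turn": [0, 0, 16]}, {"travel": [0, 0, 0], "turn": [0, 0, 16]}])

```text
time: 11.25
position: [0.529, -0.1221, 0.1059]
tool_rot: [2.999, -0.935, 0.002]
ft_force: [-1.2, -2.0, 4.9]
grip_width: 0.205
grip_force: 45.0
```

Call:
step_arm(commands=[{"travel": [0, 0, 0], "turn": [0, 0, 4]}, {"travel": [0, 0, 0], "turn": [0, 0, 8]}, {"travel": [0, 0, 0], "turn": [0, 0, 12]}, {"travel": [0, 0, 0], "turn": [0, 0, 14]}, {"travel": [0, 0, 0], "turn": [0, 0, 14]}])

```text
time: 11.75
position: [0.5288, -0.1223, 0.1059]
tool_rot: [2.863, -1.292, 0.001]
ft_force: [-3.1, -1.2, 7.5]
grip_width: 0.201
grip_force: 45.0
```

```bash
python3 - <<'E'
from h import *
s=ctrl.get_state();R=Ro.from_rotvec(s['tool_rot']).as_matrix();print(s['position'],s['joint_positions'],s['torque'],s['ft_force'],np.degrees(np.arctan2(R[1,0],R[0,0])))
w=ctrl.get_image('wrist')[:,:,::-1];t=ctrl.get_image('top')[:,:,::-1];sc=ctrl.get_image('scene')[:,:,::-1]
cv2.imwrite('pics/wf.png',w);cv2.imwrite('pics/tf.png',t)
f=lambda im,x,y,ww,hh,k:cv2.resize(im[y:y+hh,x:x+ww],None,fx=k,fy=k,interpolation=cv2.INTER_CUBIC)
a=f(w,190,110,260,200,1.5);b=f(t,310,225,100,100,4);c=f(sc,280,220,110,100,3.5)
out=np.zeros((600,800,3),np.uint8);out[:300,:390]=a;out[:400,400:800]=b;out[300:600,:385]=c[:300,:385]
cv2.imwrite('pics/f.png',out)
E
```

```text
[ 0.52878496 -0.12228458  0.10594563] [-0.5887494   0.26683697  0.8741148   1.90021006 -0.23052636  1.07839858
 -2.04048755] [-0.36439911  0.82248914  0.10946294] [-3.05592494 -1.18674104  7.46971865] -48.56677101885253
```

View pics/f.png

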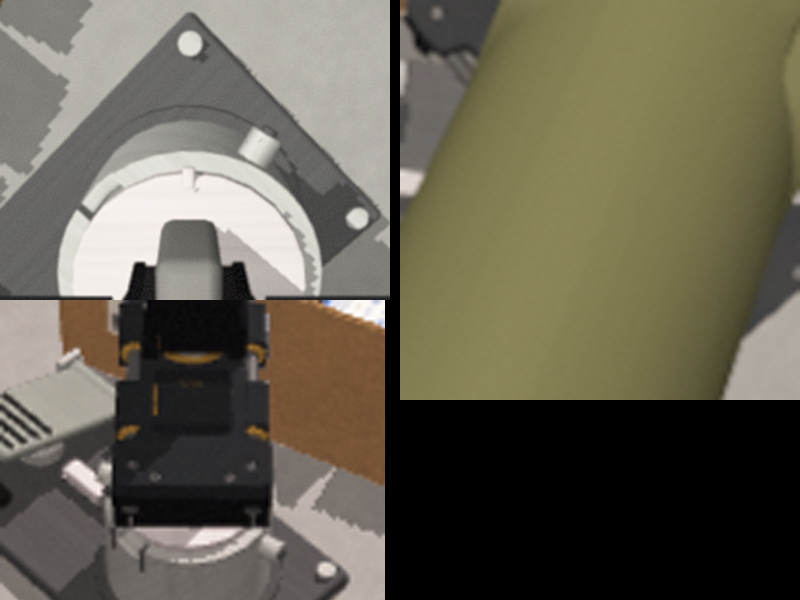

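```bash
python3 - <<'E'
from h import *
s=ctrl.get_state();R=Ro.from_rotvec(s['tool_rot']).as_matrix();print(np.degrees(np.arctan2(R[1,0],R[0,0])))
g=cv2.cvtColor(cv2.imread('pics/wf.png'),cv2.COLOR_BGR2GRAY);gx=np.diff(cv2.GaussianBlur(g,(3,3),1).astype(float),axis=1)
def edge(rows,u0,u1,v0,v1):
  P=[]
  for r in rows:
    c=int(round(u0+(u1-u0)*(r-v0)/(v1-v0)));a=abs(gx[r,c-7:c+7]);P.append(onz('wrist',c-7+a.argmax()+.5,r,.012,s)[:2])
  P=np.array(P,np.float32);vx,vy,x,y=cv2.fitLine(P,cv2.DIST_HUBER,0,.01,.01).ravel()
  return np.degrees(np.arctan2(vy,vx)),P[[0,-1]],np.abs((P-[x,y])@[-vy,vx]).mean()*1e3
print('right',edge(range(128,245,3),318,443.3,118.7,253.3));print('left',edge(range(128,240,3),318,190,118.7,246.7))
# nub and disc centre
for q in [(316,222)]: print('nub tool',R.T@(onz('wrist',*q,.088,s)-s['position']))
E
```

```text
-48.54321051166841
right (np.float32(-3.610477), array([[ 0.5766039, -0.1885534],
       [ 0.4699021, -0.182057 ]], dtype=float32), np.float32(0.2146545))
left (np.float32(86.28228), array([[ 0.58798325, -0.17851494],
       [ 0.5950089 , -0.07448379]], dtype=float32), np.float32(0.4042163))
nub tool [0.03929678 0.00011935 0.01798279]
```

```bash
python3 -c "
from bench import ctrl
print(ctrl.close_job())"
```

```text
the job is handed in; nothing more can be done
None
```

I pressed the pedal to its stop and it sprang back. The lid is fully home and turned clockwise to about 45° (measured 44.9°). I handed the job in at about 12 s, still gripping the lid. I did not see the pointer meet the stud directly; the angle comes from the tool's heading against the base plate's edges.

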